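# Slide the tall flask into its parking rail

## Task

Push the tall steel flask along the table with the fingertips, low on its body so that it slides upright and does not tip, into the low white three-sided rail through its open side until it stands against the rail's back wall. Do not grip it between the fingers or lift it, and leave the kettle, the cups and the saucer where they are. Finish with the robot clear of everything.

Things in the scene. Friction and masses are not known exactly. Their poses are not given: they have to be found in the camera images.
- flask: Tall slim closed steel flask standing upright, loose, 0.3 to 0.65 kg, 255 mm tall: a cylinder of 64 mm diameter up to 190 mm, then a shoulder and a 48 mm cap. Origin: centre of its underside; z up its axis. Friction on the table about 0.5 to 0.7: a push higher than 40 mm above the table may tip it. It starts 130 to 190 mm from the rail's origin, on the rail's open side.
- rail: Low white plastic U of three walls, 28 mm high, 8 mm thick, fixed on the bare table (no floor of its own). Open side at its -x, towards the robot within 18 degrees. Origin: on the table, where the flask's axis is when it stands midway and touches the back wall. Inner faces: back wall at x = +32 mm, side walls at y = +55 and -55 mm; the side walls run from there to x = -45 mm.
- kettle: Bystander: round white ceramic kettle on a dark low stand, with a hoop handle, one piece here, 0.9 kg, about 136 mm across (spout reaches 100 mm out along its +x), 193 mm tall; beside the rail, left or right. Origin: centre of the stand's underside.
- cup_a: Bystander: glass cup, 70 mm across, 85 mm tall, to one side of the flask. Origin: centre of its underside.
- cup_b: Bystander: glass cup like the other, to the other side of the flask. Origin: centre of its underside.
- saucer: Bystander: white melamine saucer, 136 mm across, 18 mm tall; beside the rail, opposite the kettle. Origin: centre of its underside.
Things that resemble listed ones, but are neither listed nor needed, are in the scene too. Several things have the shape of the flask; the one meant has the colours described above.

How it is judged:
By the outcome, as a careful person would: the job done as asked, in the order asked, and still so for the second after the job is handed in, with the robot touching nothing.
It also fails if it takes over 54 s, if anything falls off the work surface, if the arm or the gripper's body presses on something with over 40 N, if the wrist force passes 120 N, or if a joint passes its speed limit or range.

## Robot

A 7-joint arm with a two-finger parallel gripper is mounted at the origin on the work surface. World frame = base frame: x ahead of the robot, y to its left, z up, the work surface at z = 0. Lengths are in m, angles in rad, forces in N, time in s.
With the tool pointing down it reaches from about 0.4 to 0.85 m from the base axis. Payload 10.4 kg.
Tool frame: the origin (TCP) lies at the very end of the fingers, on their centre line; the grasp point (between the pads) lies 19 mm behind it (manip.grip_depth is the distance from the TCP to the grasp point, in m); z points along the fingers, x is the direction in which the jaws open and shut, and the axes are right-handed (so a half turn about z gives the same grasp; the last joint's range is limited). The gripper opens to 85 mm and grips with 20 to 120 N. Pads are 22 mm wide; open, the fingers measure 114 mm over their backs; the gripper's body (76 mm by 85 mm) begins 54 mm behind the grasp point. The pads swing forward as they close: fully open they stand 13 mm farther back than shut.
Start: joints at [-1.168, 0.332, -0.065, 1.46, 0.022, 1.35, -0.088], TCP at [0.258, 0.569, 0.231] pointing down, gripper open.
Joint ranges: [-2.6, 2.6], [-0.5, 2.12], [-1.47, 1.34], [0.16, 2.42], [-1.27, 4.41], [0.06, 2.06], [-2.6, 2.6]. Speed limits (rad/s): [2.22, 2.22, 2.79, 2.79, 3.14, 3.14, 3.14].

## Interface

Orientations are given as a unit quaternion [x, y, z, w].
In Python, from workcell import manip, cams gives the robot as it stands. The module is installed in compiled form; this text tells all that it offers.
- The arm moves only by the tool move_arm, never from a script. Its arguments are lists of equal length, an entry for each row: "claw": the opening, from 0 (shut) to 1 (fully open); "dp": the shift along the tool's x, y, z as a fraction of full scale, a list of three; "turn": the turn, a rotation vector about the tool's x, y, z as a fraction of full scale, a list of three. A call has 1 to 8 rows; each row shifts and turns the commanded pose from where the row before left it, along the tool's axes as they then stand; what a row does not reach is not made up. Full scale, the value 1, is 200 mm for a shift and 45 degrees for a turn. A row lasts 1/12 s, in which the tool goes at most 41.7 mm and 7.16 degrees, less where a joint would pass 70% of its speed; a pose out of reach is approached as far as the arm can. A call with a number of a shift or a turn outside -1 to 1 is refused whole. A call with a gripper value outside its range is refused whole. The fingers move at their own pace and stop on an object; "grip_force" is the grip in N (left out, the last holds). Time passes only in rows, so rows that do not move let the fingers close. It gives the time, the measured TCP pose, the force and the opening at its end, in the units of the state.
- manip.get_obs(): the state, without advancing time (a new reading comes with each control period).
- cams.camera(name): name is "side" or "top"; returns the picture (384x512x3 uint8, red, green, blue); there is no depth.
- cams.camera_info(name): a dict with "fx", "fy", "cx", "cy" (pixels), "pose" (4x4, takes a point from camera to world coordinates). Camera axes: x right, y down, z forward; pixel columns grow to the right and rows downward; lengths in m; the calibration is good to about 2 mm. A picture is of the moment at which its call begins. camera_info takes no time and is no camera call.
- manip.hand_in(): hands the job in, once; it reports no verdict.
The state is a dict: "clock": time; "joint_pos": joint angles; "joint_velocities": joint speeds; "tau": joint torques, N m; "position": TCP position; "ee_rot": TCP orientation; "ft_force": force on the tool from outside, world axes, zero at the start; "torque": the same for the moment, N m; "grip_width": opening from 0.0 (shut) to 1.0 (fully open).
Only numpy, scipy, OpenCV 4.12 (cv2) and the standard library are available. Lean on these libraries where they do the work, as an engineer would, in place of code of your own. Each camera call takes 0.05 s, during which the arm holds its last target.

## Working session

There is one attempt and no reset: what is moved stays moved. The work goes in short steps, Python scripts to look and compute and a tool call to move; the robot and the scene stay as the last step left them, time stands still between calls to the robot, and variables do not carry over. Pictures are saved under pics/ and viewed, and the job is handed in when it is done.

Besides the shell and the picture viewer there is one more tool, called after ">>>" by a JSON object that holds its "op" and its "data". move_arm: Moves the arm, as the interface text tells. Shift numbers are shares of 200 mm and turn numbers shares of 45 degrees, none past 1 either way. Its arguments: {"type":"object","properties":{"claw":{"type":"array","items":{"type":"number"}},"dp":{"type":"array","items":{"type":"array","items":{"type":"number"}}},"turn":{"type":"array","items":{"type":"array","items":{"type":"number"}}},"grip_force":{"type":"number"}},"required":["claw","dp","turn"]}

```bash
mkdir -p pics
python3 - <<'E'
from workcell import manip, cams
import cv2
for n in("top","side"):
    im=cams.camera(n); cv2.imwrite(f"pics/{n}0.png",im[:,:,::-1]); i=cams.camera_info(n); print(n,i)
print(manip.get_obs())
E
```

```text
top {'fx': 466.0263036441598, 'fy': 466.0263036441598, 'cx': 256.18126057125613, 'cy': 184.4460625996453, 'pose': array([[ 1.18075435e-02, -9.92222745e-01,  1.23913702e-01,
         4.41660380e-01],
       [-9.99930283e-01, -1.17297802e-02,  1.35711830e-03,
         2.94729651e-02],
       [ 1.06916847e-04, -1.23921087e-01, -9.92292070e-01,
         1.03129930e+00],
       [ 0.00000000e+00,  0.00000000e+00,  0.00000000e+00,
         1.00000000e+00]])}
side {'fx': 470.205095884659, 'fy': 470.205095884659, 'cx': 254.46490661195904, 'cy': 195.02273212501544, 'pose': array([[-0.82020409, -0.54244048,  0.18172394,  0.37781698],
       [-0.57205108,  0.78034661, -0.25261973,  0.26896173],
       [-0.00477649, -0.31115511, -0.95034714,  0.97331637],
       [ 0.        ,  0.        ,  0.        ,  1.        ]])}
{'clock': 0.1, 'joint_pos': array([-1.16761009,  0.3328155 , -0.06467951,  1.4608623 ,  0.02163339,
        1.34991924, -0.0885078 ]), 'joint_velocities': array([-9.24016666e-04, -1.94569354e-03, -4.68961256e-04, -3.13908615e-03,
       -1.11403000e-03, -7.21545628e-04, -4.23320594e-05]), 'tau': array([ 1.45556714e-03, -6.26750779e+01,  4.90953110e-02, -3.92426348e+01,
        1.63747149e-02,  7.03606551e-03, -6.24327231e-05]), 'position': array([0.25803083, 0.56887187, 0.23058883]), 'ee_rot': array([ 8.40546492e-01,  5.41739022e-01, -5.21379206e-04,  3.95070995e-04]), 'ft_force': array([-0.36574771, -0.5371082 ,  0.95609397]), 'torque': array([-0.00610719, -0.02682162,  0.02380543]), 'grip_width': 0.9974444282673569}
```

View pics/top0.png

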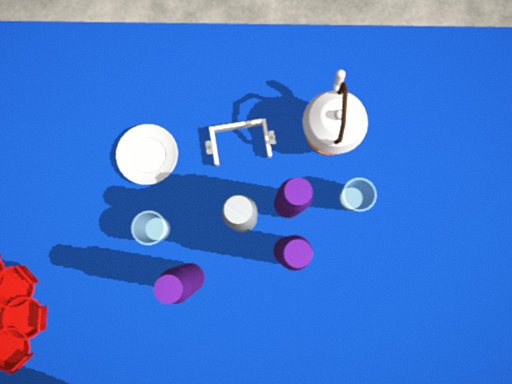

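View pics/side0.png

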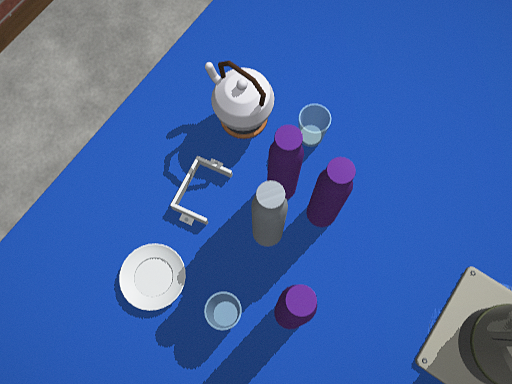

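The top view shows the grey flask at about (240,212) and the rail at about (240,140), opening downwards towards the robot. Purple look-alikes stand at (294,195), (294,252) and (172,288), with cups at (150,228) and (358,195), the saucer at (147,154) and the kettle at (336,122). Next I'll zoom in and measure.

```bash
cat > h.py <<'E'
import numpy as np, cv2
from workcell import manip, cams
def ray(n,u,v,z):
    i=cams.camera_info(n);P=i["pose"];d=P[:3,:3]@[(u-i["cx"])/i["fx"],(v-i["cy"])/i["fy"],1];o=P[:3,3]
    return o+d*(z-o[2])/d[2]
def proj(n,p):
    i=cams.camera_info(n);P=i["pose"];q=P[:3,:3].T@(np.array(p)-P[:3,3])
    return np.array([i["fx"]*q[0]/q[2]+i["cx"],i["fy"]*q[1]/q[2]+i["cy"]])
E
python3 - <<'E'
from h import *
t=cv2.imread("pics/top0.png");s=cv2.imread("pics/side0.png")
a=cv2.resize(t[105:245,190:320],None,fx=4.4,fy=4.2,interpolation=cv2.INTER_CUBIC)
a=cv2.resize(t[105:245,190:330],(560,560),interpolation=cv2.INTER_CUBIC)
cv2.imwrite("pics/tz.png",a)
b=cv2.resize(s[140:260,160:300],(700,600),interpolation=cv2.INTER_CUBIC)
cv2.imwrite("pics/sz.png",b)
for name,im in(("top",t),("side",s)):
    hsv=cv2.cvtColor(im,cv2.COLOR_BGR2HSV)
    pm=cv2.inRange(hsv,(135,80,60),(160,255,255)); wm=cv2.inRange(hsv,(0,0,90),(179,70,255))
    for l,m in(("purple",pm),("grey",wm)):
        n,lab,st,c=cv2.connectedComponentsWithStats(m)
        for k in range(1,n):
            if st[k,4]>60: print(name,l,st[k],c[k].round(1))
E
```

```text
top purple [ 275  178   37   39 1092] [293.2 196.9]
top purple [274 236  38  34 975] [293. 252.]
top purple [ 154  264   50   40 1404] [178.2 283.4]
top grey [    0     0   512    27 12214] [266.7  11.5]
top grey [ 303   70   65   85 3245] [334.7 120.1]
top grey [205 118  71  48 855] [238.5 135.7]
top grey [ 116  124   62   61 2961] [146.3 153.9]
top grey [340 182  22  28 383] [350.4 197.6]
top grey [ 222  195   35   37 1006] [239.8 212.7]
top grey [145 218  23  23 394] [156.6 228.5]
side purple [ 268  125   36   74 1707] [286.4 157.3]
side purple [ 307  157   48   70 1917] [331.6 191.1]
side purple [ 276  285   41   44 1296] [296.4 306.1]
side grey [ 0  0 25 24 76] [11.3 11. ]
side grey [    0     0   213   242 24344] [73.6 83.8]
side grey [ 205   62   69   68 2997] [239.9  98.2]
side grey [300 122  25  23 262] [310.6 135.4]
side grey [170 156  62  70 944] [195.6 188.5]
side grey [ 256  180   32   57 1146] [271.5 203.3]
side grey [ 119  243   67   68 3492] [151.9 276.6]
side grey [ 417  266   95  118 4491] [460.2 325.9]
```

View pics/tz.png

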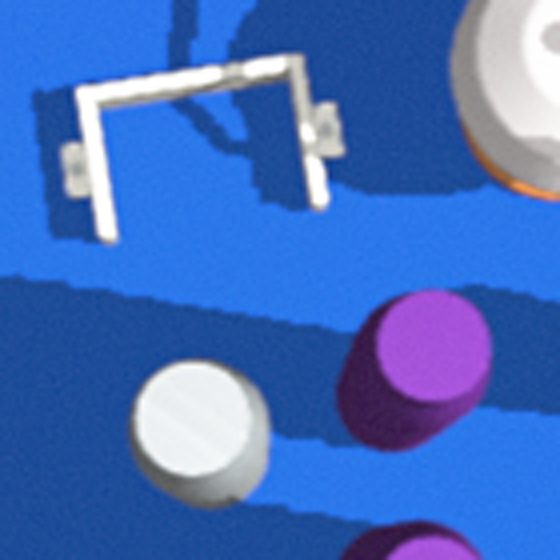

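View pics/sz.png

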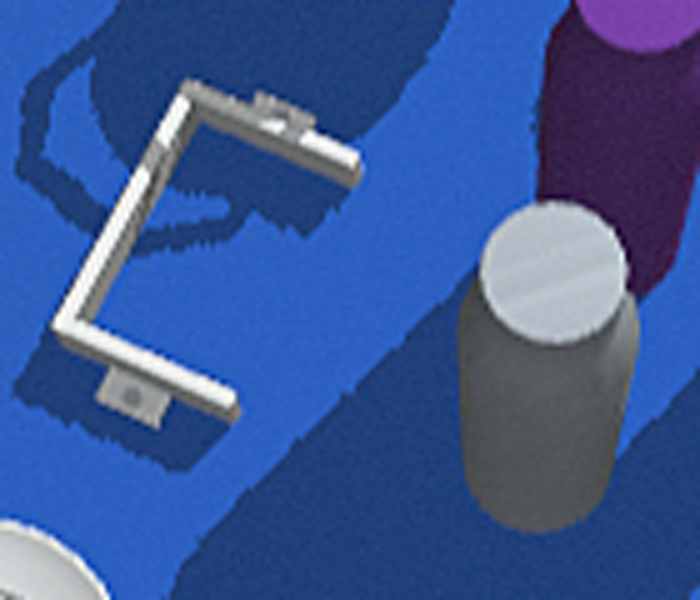

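Run:
```python
from h import *
T=lambda u,v:(190+(u+.5)/4-.5,105+(v+.5)/4-.5)
S=lambda u,v:(160+(u+.5)/5-.5,140+(v+.5)/5-.5)
print("flask top",ray("top",*T(193,418),.255),"side",ray("side",*S(554,272),.255))
b=S(539,533);print("flask base near pt (side)",ray("side",*b,0))
print("purple1",ray("top",*T(434,347),.255))
for n,im in(("top",cv2.imread("pics/top0.png")),("side",cv2.imread("pics/side0.png"))):
    hsv=cv2.cvtColor(im,cv2.COLOR_BGR2HSV)
    m=cv2.inRange(hsv,(135,80,150),(160,255,255))
    k,lab,st,c=cv2.connectedComponentsWithStats(m)
    for j in range(1,k):
        if st[j,4]>60:
            x,y,w,h,A=st[j]; u,v=x+(w-1)/2,y+(h-1)/2; print(n,"purple cap",w,h,ray(n,u,v,.255)[:2])
L=[ray("top",*T(*q),.028) for q in((77,92),(301,55),(319,210),(108,243))]
print("rail top outer: BL,BR,FR,FL",[x[:2].round(4) for x in L])
L2=[ray("side",*S(*q),.028) for q in((55,325),(187,82),(361,160),(238,405))]
print("side",[x[:2].round(4) for x in L2])
for LL in(L,L2):
    BL,BR,FR,FL=[x[:2] for x in LL]
    # model outer corners in the rail frame (x,y)
    M=np.array([[.040,.063],[.040,-.063],[-.045,-.063],[-.045,.063]]);W=np.array([BL,BR,FR,FL])
    mc=M.mean(0);wc=W.mean(0);U,s,Vt=np.linalg.svd((M-mc).T@(W-wc));R=(U@Vt).T
    print("yaw",np.degrees(np.arctan2(R[1,0],R[0,0])),"origin",wc-R@mc,"res",(W-wc-(M-mc)@R.T).round(4).tolist())
print("cups",ray("top",150,228,.05)[:2],ray("top",358,195,.05)[:2],"saucer",ray("top",146.5,154,.015)[:2],"kettle",ray("top",336,123,.08)[:2])
```

```text
flask top [0.49676727 0.06057194 0.255     ] side [0.49511785 0.06197169 0.255     ]
flask base near pt (side) [0.47681641 0.08759339 0.        ]
purple1 [ 0.52773282 -0.0398807   0.255     ]
top purple cap 28 30 [ 0.52582469 -0.03883505]
top purple cap 28 29 [ 0.42552882 -0.0389174 ]
top purple cap 50 29 [0.36505744 0.15534331]
side purple cap 28 25 [ 0.52685944 -0.03836555]
side purple cap 28 26 [ 0.42478462 -0.03828795]
side purple cap 31 31 [0.36334617 0.17390651]
rail top outer: BL,BR,FR,FL [array([0.6919, 0.1365]), array([0.7142, 0.0134]), array([0.6275, 0.0027]), array([0.6078, 0.1176])]
side [array([0.6913, 0.1357]), array([0.7124, 0.0158]), array([0.6289, 0.002 ]), array([0.6073, 0.1197])]
yaw 9.949518621862097 origin [0.6628113  0.06799367] res [[0.0005, -0.0004], [0.0011, 0.0005], [-0.0019, 0.0046], [0.0002, -0.0047]]
yaw 10.162724933257897 origin [0.6624272  0.06874644] res [[0.0006, -0.0021], [-0.0006, 0.002], [-0.0003, 0.0032], [0.0003, -0.0031]]
cups [0.46951116 0.25242741] [ 0.54424321 -0.18489379] saucer [0.63367902 0.27467362] kettle [ 0.69194066 -0.13463671]
```

>>> {"op": "move_arm", "data": {"claw": [0.47,0.47,0.47,0.47,0.47], "dp": [[0,0,-0.15],[0,0,-0.2],[0,0,-0.2],[0,0,-0.2],[0,0,-0.15]], "turn": [[0,0,0],[0,0,0],[0,0,0],[0,0,0],[0,0,0]]}}

```text
clock: 0.52
position: [0.2581, 0.5691, 0.4148]
ee_rot: [0.841, 0.542, 0.001, -0.001]
ft_force: [0.2, 0.6, 0.1]
grip_width: 0.471
```

>>> {"op": "move_arm", "data": {"claw": [0.47,0.47,0.47,0.47,0.47,0.47,0.47,0.47], "dp": [[-0.126,0.106,0],[-0.126,0.106,0],[-0.126,0.106,0],[-0.126,0.106,0],[-0.126,0.106,0],[-0.126,0.106,0],[-0.126,0.106,0],[-0.126,0.106,0]], "turn": [[0,0,0],[0,0,0],[0,0,0],[0,0,0],[0,0,0],[0,0,0],[0,0,0],[0,0,0]]}}

```text
clock: 1.18
position: [0.3294, 0.3138, 0.411]
ee_rot: [0.841, 0.542, -0.0, -0.0]
ft_force: [1.1, 0.7, -0.1]
grip_width: 0.47
```

>>> {"op": "move_arm", "data": {"claw": [0.47,0.47,0.47,0.47,0.47,0.47,0.47,0.47], "dp": [[-0.126,0.106,0],[-0.126,0.106,0],[-0.126,0.106,0],[-0.126,0.106,0],[-0.126,0.106,0],[-0.126,0.106,0],[-0.126,0.106,0],[-0.126,0.106,0]], "turn": [[0,0,0],[0,0,0],[0,0,0],[0,0,0],[0,0,0],[0,0,0],[0,0,0],[0,0,0]]}}

```text
clock: 1.85
position: [0.4005, 0.0601, 0.4111]
ee_rot: [0.841, 0.542, -0.0, -0.0]
ft_force: [0.4, 0.3, 0.2]
grip_width: 0.471
```

>>> {"op": "move_arm", "data": {"claw": [0.47,0.47,0.47,0.47,0.47], "dp": [[0,0,0],[0,0,0],[0,0,0],[0,0,0],[0,0,0]], "turn": [[0,0,-0.12],[0,0,-0.12],[0,0,-0.12],[0,0,-0.12],[0,0,-0.12]]}}

```text
clock: 2.27
position: [0.4004, 0.0618, 0.4111]
ee_rot: [0.689, 0.725, -0.0, -0.0]
ft_force: [-0.7, 0.7, 0.3]
grip_width: 0.47
```

>>> {"op": "move_arm", "data": {"claw": [0.47,0.47,0.47,0.47,0.47,0.47,0.47], "dp": [[0,0,0],[0,0,0],[0,0,0],[0,0,0],[0,0,0],[0,0,0],[0,0,0]], "turn": [[-0.13,0,0],[-0.13,0,0],[-0.13,0,0],[-0.13,0,0],[-0.13,0,0],[-0.13,0,0],[0,0,0]]}}

```text
clock: 2.85
position: [0.3984, 0.0606, 0.4185]
ee_rot: [0.679, 0.709, 0.143, 0.126]
ft_force: [-0.4, 0.0, 0.2]
grip_width: 0.471
```

Run:
```python
from h import *
from scipy.spatial.transform import Rotation as R
o=manip.get_obs(); print(o["joint_pos"].round(3),o["position"].round(4)); print(R.from_quat(o["ee_rot"]).as_matrix().round(3))
for n in("top","side"): cv2.imwrite(f"pics/{n}1.png",cams.camera(n)[:,:,::-1])
a=np.hstack([cv2.imread(f"pics/{n}1.png") for n in("top","side")]); cv2.imwrite("pics/b1.png",cv2.resize(a,(800,300)))
```

```text
[-0.378 -0.495  0.017  1.894  0.113  1.373  1.251] [0.3984 0.0606 0.4185]
[[-0.046  0.927  0.373]
 [ 0.999  0.037  0.032]
 [ 0.016  0.374 -0.927]]
```

View pics/b1.png

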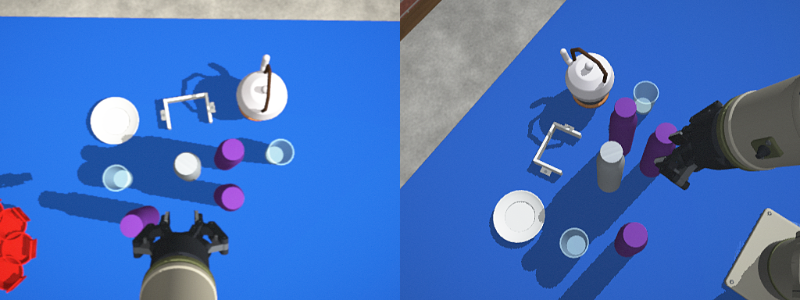

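Both pictures show the gripper behind the flask with its path to the rail clear. The tilt stopped at 22° because joint 2 hit its limit. I'll descend partway and then tilt further.

>>> {"op": "move_arm", "data": {"claw": [0.47,0.47,0.47,0.47,0.47,0.47,0.47], "dp": [[-0.003,-0.034,0.139],[-0.003,-0.034,0.139],[-0.003,-0.034,0.139],[-0.003,-0.034,0.139],[-0.003,-0.034,0.139],[-0.003,-0.034,0.139],[0,0,0]], "turn": [[0,0,0],[0,0,0],[0,0,0],[0,0,0],[0,0,0],[0,0,0],[0,0,0]]}}

```text
clock: 3.53
position: [0.4203, 0.064, 0.2423]
ee_rot: [0.676, 0.713, 0.139, 0.122]
ft_force: [-1.5, -1.1, -0.3]
grip_width: 0.473
```

>>> {"op": "move_arm", "data": {"claw": [0.47,0.47,0.47,0.47], "dp": [[0,0,0],[0,0,0],[0,0,0],[0,0,0]], "turn": [[-0.1,0,0],[-0.1,0,0],[-0.1,0,0],[0,0,0]]}}

```text
clock: 3.87
position: [0.4389, 0.0675, 0.2442]
ee_rot: [0.662, 0.695, 0.209, 0.188]
ft_force: [-1.2, -1.2, -0.4]
grip_width: 0.469
```

Run:
```python
from h import *
from scipy.spatial.transform import Rotation as R
o=manip.get_obs(); print(o["joint_pos"].round(3),o["position"].round(4)); print(R.from_quat(o["ee_rot"]).as_matrix().round(3))
for n in("top","side"): cv2.imwrite(f"pics/{n}2.png",cams.camera(n)[:,:,::-1])
a=np.hstack([cv2.imread(f"pics/{n}2.png") for n in("top","side")]); cv2.imwrite("pics/b2.png",cv2.resize(a,(800,300)))
```

```text
[-0.094 -0.499 -0.207  2.312  0.034  0.764  1.296] [0.4389 0.0675 0.2442]
[[-0.052  0.842  0.537]
 [ 0.999  0.036  0.041]
 [ 0.016  0.538 -0.843]]
```

View pics/b2.png

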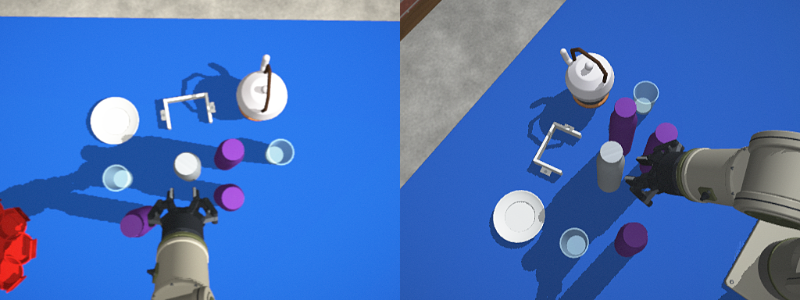

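The gripper is now behind the flask at cap height with a gap still showing. I'll descend in small steps, watching for drift from joint limits.

>>> {"op": "move_arm", "data": {"claw": [0.47,0.47,0.47,0.47], "dp": [[0,-0.054,0.084],[0,-0.054,0.084],[0,0,0],[0,0,0]], "turn": [[0,0,0],[0,0,0],[0,0,0],[0,0,0]]}}

```text
clock: 4.3
position: [0.4384, 0.0695, 0.2053]
ee_rot: [0.662, 0.696, 0.209, 0.186]
ft_force: [0.1, 0.3, 0.6]
grip_width: 0.471
```

Run:
```python
from h import *
from scipy.spatial.transform import Rotation as R
o=manip.get_obs(); print(o["joint_pos"].round(3),o["position"].round(4)); print(R.from_quat(o["ee_rot"]).as_matrix().round(3))
```

```text
[-0.098 -0.463 -0.219  2.373  0.049  0.67   1.269] [0.4384 0.0695 0.2053]
[[-0.055  0.843  0.534]
 [ 0.998  0.037  0.044]
 [ 0.017  0.536 -0.844]]
```

>>> {"op": "move_arm", "data": {"claw": [0.47,0.47,0.47,0.47], "dp": [[-0.01,-0.054,0.084],[-0.01,-0.054,0.084],[0,0,0],[0,0,0]], "turn": [[0,0,0],[0,0,0],[0,0,0],[0,0,0]]}}

```text
clock: 4.63
position: [0.4388, 0.0667, 0.1816]
ee_rot: [0.662, 0.695, 0.209, 0.187]
ft_force: [-1.0, 0.1, 0.2]
grip_width: 0.467
```

```bash
cat > st.py <<'E'
from h import *
from scipy.spatial.transform import Rotation as R
o=manip.get_obs(); print(o["joint_pos"].round(3),o["position"].round(4),o["ft_force"].round(1)); print(R.from_quat(o["ee_rot"]).as_matrix().round(3))
E
python3 st.py
```

```text
[ 0.048 -0.439 -0.335  2.406 -0.043  0.594  1.35 ] [0.4388 0.0667 0.1816] [-1.   0.1  0.2]
[[-0.054  0.842  0.537]
 [ 0.998  0.036  0.043]
 [ 0.017  0.539 -0.842]]
```

Run:
```python
from h import *
t=cams.camera("top")[:,:,::-1];s=cams.camera("side")[:,:,::-1]
a=cv2.resize(t[180:330,170:320],(400,400),interpolation=cv2.INTER_CUBIC)
b=cv2.resize(s[160:310,250:400],(400,400),interpolation=cv2.INTER_CUBIC)
cv2.imwrite("pics/g3.png",np.clip(np.hstack([a,b]).astype(float)*1.5,0,255).astype(np.uint8))
```

```text
(no output)
```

View pics/g3.png

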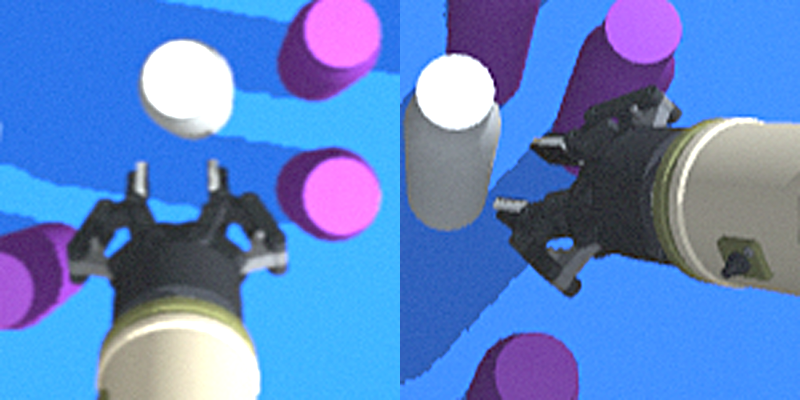

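The gripper's knuckles bulge wider than its pads, so pushing with a finger's back is out. I'll use nearly shut fingertips as a narrow cradle, with a slightly smaller tilt so the arm can reach low.

>>> {"op": "move_arm", "data": {"claw": [0.28,0.28,0.28,0.28,0.28], "dp": [[-0.02,0.016,0.01],[-0.02,0.016,0.01],[0,0,0],[0,0,0],[0,0,0]], "turn": [[0.06,0,0],[0.05,0,0],[0,0,0],[0,0,0],[0,0,0]]}}

```text
clock: 5.15
position: [0.4458, 0.0601, 0.1798]
ee_rot: [0.668, 0.704, 0.179, 0.158]
ft_force: [0.0, -0.5, -0.1]
grip_width: 0.281
```

```bash
python3 st.py
```

```text
[ 0.05  -0.361 -0.3    2.332 -0.043  0.678  1.393] [0.4458 0.0601 0.1798] [ 0.  -0.5 -0.1]
[[-0.057  0.885  0.462]
 [ 0.998  0.042  0.042]
 [ 0.017  0.464 -0.886]]
```

>>> {"op": "move_arm", "data": {"claw": [0.28,0.28,0.28,0.28], "dp": [[-0.003,-0.046,0.088],[-0.003,-0.046,0.088],[0,0,0],[0,0,0]], "turn": [[0,0,0],[0,0,0],[0,0,0],[0,0,0]]}}

```text
clock: 5.48
position: [0.4451, 0.0591, 0.1394]
ee_rot: [0.669, 0.704, 0.178, 0.157]
ft_force: [0.2, 0.5, 0.6]
grip_width: 0.28
```

```bash
python3 st.py
```

```text
[ 0.065 -0.303 -0.327  2.385 -0.022  0.571  1.367] [0.4451 0.0591 0.1394] [0.2 0.5 0.6]
[[-0.056  0.886  0.46 ]
 [ 0.998  0.042  0.041]
 [ 0.017  0.462 -0.887]]
```

>>> {"op": "move_arm", "data": {"claw": [0.1,0.1,0.1,0.1,0.1], "dp": [[0,-0.01,0],[0,-0.01,0],[0,0,0],[0,0,0],[0,0,0]], "turn": [[0.08,0,0],[0.08,0,0],[0,0,0],[0,0,0],[0,0,0]]}}

```text
clock: 5.9
position: [0.4425, 0.0589, 0.1385]
ee_rot: [0.677, 0.714, 0.135, 0.116]
ft_force: [0.6, 0.9, 0.1]
grip_width: 0.101
```

```bash
python3 st.py
python3 - <<'E'
from h import *
t=cams.camera("top")[:,:,::-1];s=cams.camera("side")[:,:,::-1]
a=cv2.resize(t[180:330,170:320],(400,400),interpolation=cv2.INTER_CUBIC)
b=cv2.resize(s[160:310,250:400],(400,400),interpolation=cv2.INTER_CUBIC)
cv2.imwrite("pics/g4.png",np.clip(np.hstack([a,b]).astype(float)*1.7,0,255).astype(np.uint8))
E
```

```text
[ 0.066 -0.23  -0.311  2.295 -0.027  0.71   1.391] [0.4425 0.0589 0.1385] [0.6 0.9 0.1]
[[-0.056  0.936  0.349]
 [ 0.998  0.046  0.036]
 [ 0.017  0.35  -0.937]]
```

View pics/g4.png

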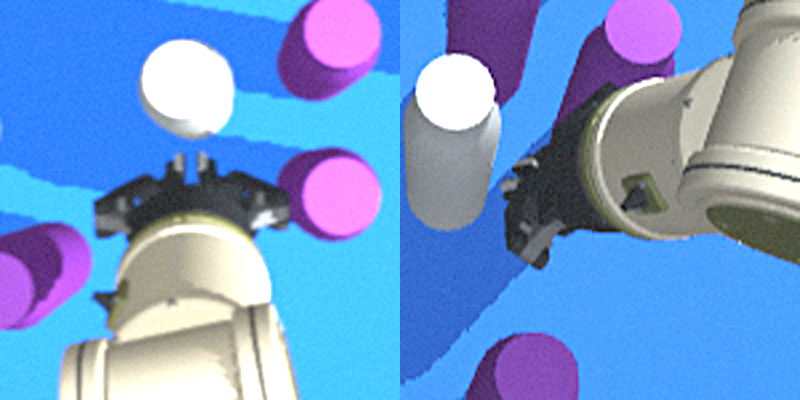

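The shut gripper has a gap to the flask, but its right knuckle, at zoomed (285,215), is very close to the purple flask. I'll compute that clearance.

Run:
```python
from h import *
for z in(.17,.19,.21):
  print(z,[ray("top",170+u/2.667,180+v/2.667,z)[:2].round(4).tolist() for u,v in((290,210),(95,222),(186,160))])
```

```text
0.17 [[0.413, -0.0122], [0.4033, 0.1212], [0.4461, 0.0596]]
0.19 [[0.4136, -0.0112], [0.4042, 0.119], [0.446, 0.0589]]
0.21 [[0.4143, -0.0102], [0.4051, 0.1169], [0.4459, 0.0582]]
```

>>> {"op": "move_arm", "data": {"claw": [0.1,0.1,0.1], "dp": [[0.04,0,0],[0,0,0],[0,0,0]], "turn": [[0,0,0],[0,0,0],[0,0,0]]}}

```text
clock: 6.25
position: [0.4418, 0.0669, 0.1383]
ee_rot: [0.677, 0.714, 0.134, 0.116]
ft_force: [0.4, 0.0, -0.2]
grip_width: 0.104
```

>>> {"op": "move_arm", "data": {"claw": [0.1,0.1,0.1,0.1], "dp": [[-0.002,-0.035,0.094],[-0.002,-0.035,0.094],[0,0,0],[0,0,0]], "turn": [[0,0,0],[0,0,0],[0,0,0],[0,0,0]]}}

```text
clock: 6.58
position: [0.4412, 0.0663, 0.0976]
ee_rot: [0.678, 0.714, 0.134, 0.115]
ft_force: [0.9, -0.2, 1.2]
grip_width: 0.097
```

```bash
python3 st.py
python3 - <<'E'
from h import *
t=cams.camera("top")[:,:,::-1];s=cams.camera("side")[:,:,::-1]
a=cv2.resize(t[180:330,150:300],(400,400),interpolation=cv2.INTER_CUBIC)
b=cv2.resize(s[160:310,250:400],(400,400),interpolation=cv2.INTER_CUBIC)
cv2.imwrite("pics/g5.png",np.clip(np.hstack([a,b]).astype(float)*1.7,0,255).astype(np.uint8))
E
```

```text
[ 0.069 -0.159 -0.349  2.337  0.016  0.606  1.326] [0.4412 0.0663 0.0976] [ 0.9 -0.2  1.2]
[[-0.055  0.937  0.345]
 [ 0.998  0.046  0.035]
 [ 0.017  0.346 -0.938]]
```

View pics/g5.png

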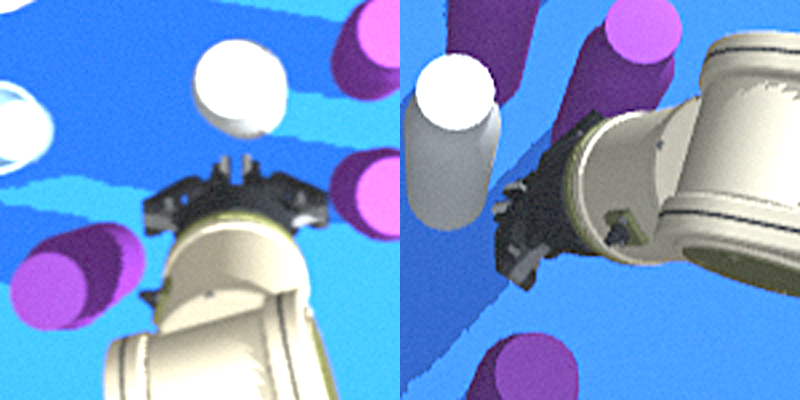

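Run:
```python
from h import *
t=cams.camera("top")[:,:,::-1]
a=cv2.resize(t[225:285,200:280],(800,600),interpolation=cv2.INTER_CUBIC)
cv2.imwrite("pics/g6.png",np.clip(a.astype(float)*3.5,0,255).astype(np.uint8))
```

```text
(no output)
```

View pics/g6.png

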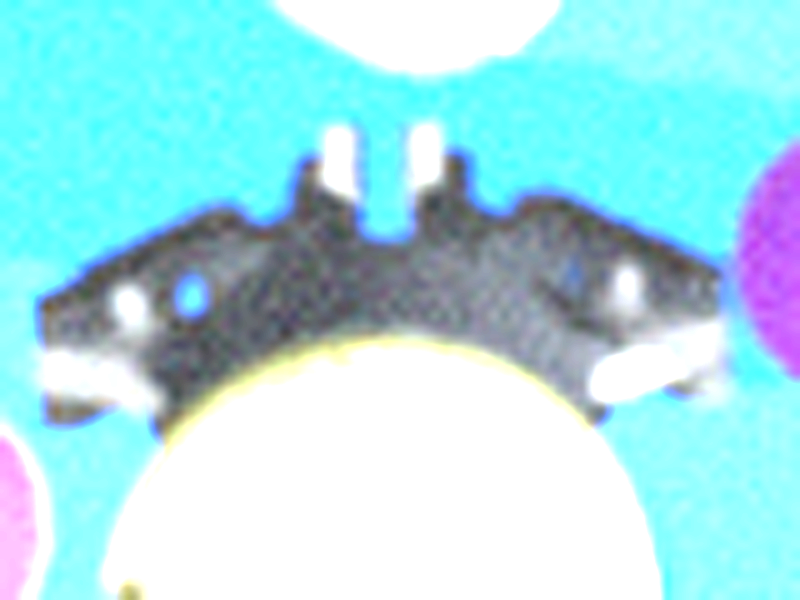

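Run:
```python
from h import *
print("tip front",[ray("top",238.5,237.2,z)[:2].round(4).tolist() for z in(.095,.102,.12)])
print("body front",[ray("top",238.5,249,z)[:2].round(4).tolist() for z in(.15,.165,.18,.2)])
print("ring front",[ray("top",238.5,258.7,z)[:2].round(4).tolist() for z in(.2,.22,.24)])
```

```text
tip front [[0.452, 0.0648], [0.452, 0.0645], [0.4518, 0.0639]]
body front [[0.4295, 0.0624], [0.4297, 0.0618], [0.4299, 0.0612], [0.4302, 0.0605]]
ring front [[0.4132, 0.0602], [0.4139, 0.0595], [0.4146, 0.0587]]
```

The picture shows the fingertips' front edge (row 237) clearly ahead of the gripper body (row 249), about 22 mm at this tilt. I can finish the descent.

>>> {"op": "move_arm", "data": {"claw": [0.1,0.1,0.1,0.1], "dp": [[-0.002,-0.035,0.094],[-0.002,-0.035,0.094],[0,0,0],[0,0,0]], "turn": [[0,0,0],[0,0,0],[0,0,0],[0,0,0]]}}

```text
clock: 7.07
position: [0.4418, 0.0666, 0.0583]
ee_rot: [0.677, 0.714, 0.134, 0.115]
ft_force: [-0.1, -0.9, -0.0]
grip_width: 0.101
```

```bash
python3 st.py
```

```text
[ 0.081 -0.078 -0.373  2.372  0.082  0.495  1.262] [0.4418 0.0666 0.0583] [-0.1 -0.9 -0. ]
[[-0.056  0.937  0.346]
 [ 0.998  0.046  0.035]
 [ 0.017  0.347 -0.938]]
```

>>> {"op": "move_arm", "data": {"claw": [0.1,0.1,0.1,0.1,0.1], "dp": [[-0.001,-0.032,0.085],[-0.001,-0.032,0.085],[0,0,0],[0,0,0],[0,0,0]], "turn": [[0,0,0],[0,0,0],[0,0,0],[0,0,0],[0,0,0]]}}

```text
clock: 7.48
position: [0.4428, 0.0669, 0.0233]
ee_rot: [0.677, 0.714, 0.135, 0.116]
ft_force: [0.3, -0.3, 0.3]
grip_width: 0.098
```

```bash
python3 st.py
```

```text
[ 0.093  0.007 -0.396  2.395  0.19   0.395  1.157] [0.4428 0.0669 0.0233] [ 0.3 -0.3  0.3]
[[-0.055  0.936  0.348]
 [ 0.998  0.046  0.036]
 [ 0.017  0.35  -0.937]]
```

>>> {"op": "move_arm", "data": {"claw": [0.1,0.1,0.1,0.1], "dp": [[0,0.018,0.007],[0,0.018,0.007],[0,0,0],[0,0,0]], "turn": [[0,0,0],[-0.05,0,0],[0,0,0],[0,0,0]]}}

```text
clock: 7.82
position: [0.4497, 0.0672, 0.0222]
ee_rot: [0.675, 0.711, 0.148, 0.129]
ft_force: [-0.1, 1.0, 0.3]
grip_width: 0.101
```

```bash
python3 st.py;  python3 - <<'E'
from h import *
t=cams.camera("top")[:,:,::-1];s=cams.camera("side")[:,:,::-1]
a=cv2.resize(t[180:330,150:300],(400,400),interpolation=cv2.INTER_CUBIC)
b=cv2.resize(s[160:310,250:400],(400,400),interpolation=cv2.INTER_CUBIC)
cv2.imwrite("pics/g7.png",np.clip(np.hstack([a,b]).astype(float)*1.7,0,255).astype(np.uint8))
E
```

```text
[ 0.104  0.012 -0.411  2.409  0.254  0.344  1.094] [0.4497 0.0672 0.0222] [-0.1  1.   0.3]
[[-0.056  0.922  0.383]
 [ 0.998  0.045  0.037]
 [ 0.017  0.385 -0.923]]
```

View pics/g7.png

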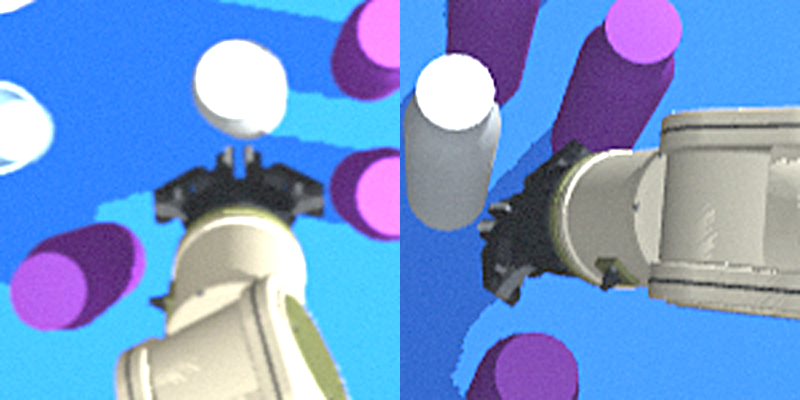

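The low fingertips now sit just behind the flask base with a few mm of gap, and no body contact is visible. I'll start a gentle push and check the pose afterwards.

>>> {"op": "move_arm", "data": {"claw": [0.1,0.1,0.1,0.1,0.1,0.1], "dp": [[0,0.014,0.006],[0,0.014,0.006],[0,0.014,0.006],[0,0.014,0.006],[0,0.014,0.006],[0,0,0]], "turn": [[0,0,0],[0,0,0],[0,0,0],[0,0,0],[0,0,0],[0,0,0]]}}

```text
clock: 8.42
position: [0.4652, 0.0682, 0.0214]
ee_rot: [0.675, 0.711, 0.148, 0.129]
ft_force: [-1.1, -0.5, -0.1]
grip_width: 0.099
```

```bash
cat > look.py <<'E'
import sys
from h import *
import st
t=cams.camera("top")[:,:,::-1];s=cams.camera("side")[:,:,::-1]
u0,v0,u1,v1=map(int,sys.argv[2:6])
a=cv2.resize(t[v0:v0+150,u0:u0+150],(400,400),interpolation=cv2.INTER_CUBIC)
b=cv2.resize(s[v1:v1+150,u1:u1+150],(400,400),interpolation=cv2.INTER_CUBIC)
cv2.imwrite(sys.argv[1],np.clip(np.hstack([a,b]).astype(float)*1.5,0,255).astype(np.uint8))
# cap top of the grey flask: brightest low-saturation blob within flask search area
for n,im,(ul,uh,vl,vh) in(("top",t,(205,275,120,235)),("side",s,(190,290,130,235))):
    hsv=cv2.cvtColor(np.ascontiguousarray(im),cv2.COLOR_BGR2HSV);m=cv2.inRange(hsv,(0,0,165),(179,60,255))
    m[:vl]=0;m[vh:]=0;m[:,:ul]=0;m[:,uh:]=0
    k,l,stt,c=cv2.connectedComponentsWithStats(m)
    for j in range(1,k):
        if stt[j,4]>300 and .7<stt[j,2]/stt[j,3]<1.4: print(n,stt[j].tolist(),c[j].round(1),"cap xy",ray(n,*c[j],.255)[:2].round(4))
E
python3 look.py pics/p1.png 150 150 220 150
```

```text
[ 0.104  0.049 -0.404  2.375  0.283  0.346  1.079] [0.4652 0.0682 0.0214] [-1.1 -0.5 -0.1]
[[-0.055  0.922  0.383]
 [ 0.998  0.044  0.038]
 [ 0.018  0.385 -0.923]]
top [224, 189, 33, 35, 816] [240.4 204.9] cap xy [0.5038 0.0565]
side [251, 177, 29, 28, 627] [264.9 190.8] cap xy [0.5054 0.0625]
```

View pics/p1.png

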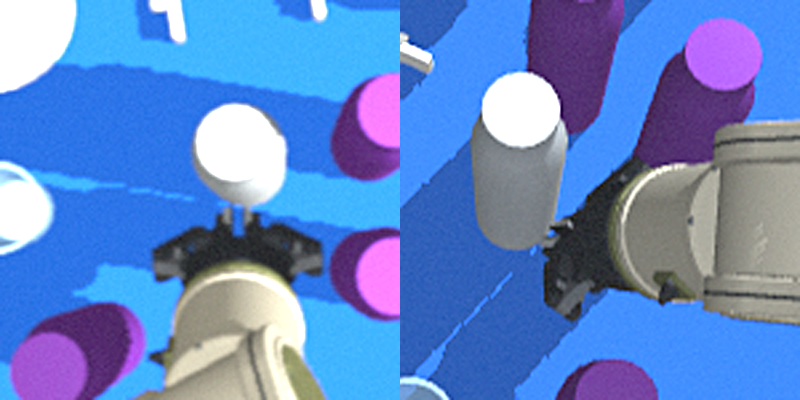

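The flask has slid about 11 mm and is still upright, with only the fingertips at its base. I'll continue, adding tilt as the reach allows.

>>> {"op": "move_arm", "data": {"claw": [0.1,0.1,0.1,0.1,0.1,0.1,0.1,0.1], "dp": [[0,0.014,0.006],[0,0.0138,0.0062],[0,0.0136,0.0066],[0,0.0133,0.007],[0,0.0132,0.0073],[0,0.0132,0.0073],[0,0.0132,0.0073],[0,0.0132,0.0073]], "turn": [[0,0,0],[-0.04,0,0],[-0.04,0,0],[-0.04,0,0],[-0.03,0,0],[0,0,0],[0,0,0],[0,0,0]]}}

```text
clock: 9.18
position: [0.4875, 0.0678, 0.0203]
ee_rot: [0.668, 0.702, 0.184, 0.164]
ft_force: [-3.0, 0.1, 0.2]
grip_width: 0.101
```

```bash
python3 look.py pics/p2.png 150 150 220 150
```

```text
[ 0.342  0.09  -0.648  2.395  0.707  0.238  0.677] [0.4875 0.0678 0.0203] [-3.   0.1  0.2]
[[-0.053  0.877  0.477]
 [ 0.998  0.04   0.039]
 [ 0.015  0.478 -0.878]]
top [224, 177, 31, 38, 761] [239.5 192.6] cap xy [0.5245 0.0583]
side [239, 171, 30, 27, 617] [253.1 183.6] cap xy [0.5282 0.0633]
```

View pics/p2.png

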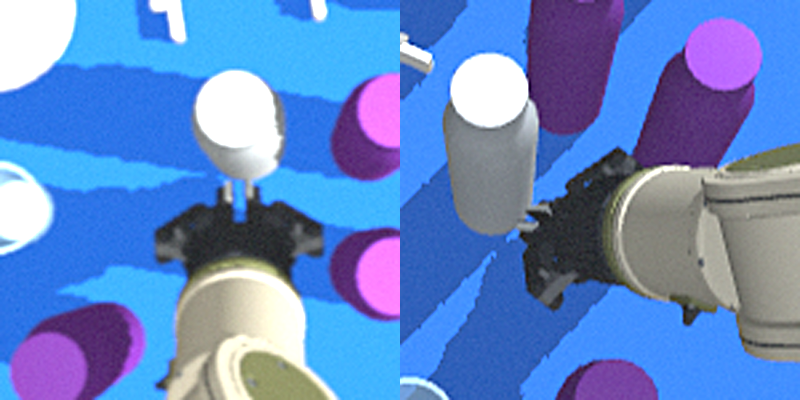

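>>> {"op": "move_arm", "data": {"claw": [0.1,0.1,0.1,0.1,0.1,0.1,0.1,0.1], "dp": [[0,0.0155,0.008],[0,0.0155,0.008],[0,0.0155,0.008],[0,0.0155,0.008],[0,0.0155,0.008],[0,0.0155,0.008],[0,0.0155,0.008],[0,0.0155,0.008]], "turn": [[0,0,0],[0,0,0],[0,0,0],[0,0,0],[0,0,0],[0,0,0],[0,0,0],[0,0,0]]}}

```text
clock: 9.95
position: [0.5153, 0.0701, 0.021]
ee_rot: [0.667, 0.702, 0.184, 0.164]
ft_force: [-1.8, 0.7, -0.8]
grip_width: 0.103
```

```bash
python3 look.py pics/p3.png 150 130 190 120
```

```text
[ 0.33   0.151 -0.628  2.332  0.76   0.26   0.654] [0.5153 0.0701 0.021 ] [-1.8  0.7 -0.8]
[[-0.055  0.877  0.477]
 [ 0.998  0.041  0.04 ]
 [ 0.015  0.479 -0.878]]
top [223, 160, 33, 33, 716] [239.  174.7] cap xy [0.5548 0.0596]
side [220, 161, 33, 27, 622] [237.8 173.9] cap xy [0.5582 0.0637]
```

View pics/p3.png

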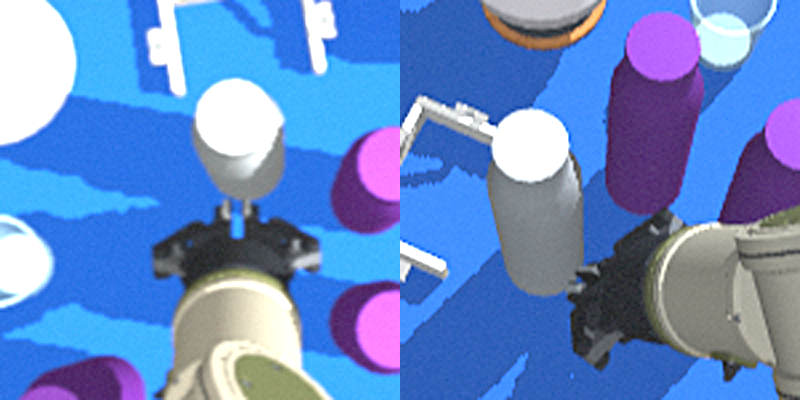

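The flask is upright at about (0.557, 0.064) and on course between the rail ends. Continuing.

>>> {"op": "move_arm", "data": {"claw": [0.1,0.1,0.1,0.1,0.1,0.1,0.1,0.1], "dp": [[0,0.0175,0.0095],[0,0.0175,0.0095],[0,0.0175,0.0095],[0,0.0175,0.0095],[0,0.0175,0.0095],[0,0.0175,0.0095],[0,0.0175,0.0095],[0,0.0175,0.0095]], "turn": [[0,0,0],[0,0,0],[0,0,0],[0,0,0],[0,0,0],[0,0,0],[0,0,0],[0,0,0]]}}

```text
clock: 10.72
position: [0.5472, 0.0719, 0.0211]
ee_rot: [0.667, 0.702, 0.184, 0.164]
ft_force: [-2.1, 0.9, -0.9]
grip_width: 0.1
```

```bash
python3 look.py pics/p4.png 150 100 170 100
```

```text
[ 0.315  0.217 -0.606  2.26   0.796  0.285  0.65 ] [0.5472 0.0719 0.0211] [-2.1  0.9 -0.9]
[[-0.055  0.877  0.477]
 [ 0.998  0.041  0.04 ]
 [ 0.015  0.479 -0.878]]
top [224, 142, 33, 39, 804] [241.  158.3] cap xy [0.5829 0.0568]
side [209, 151, 28, 27, 591] [222.7 163.6] cap xy [0.5892 0.0633]
```

View pics/p4.png

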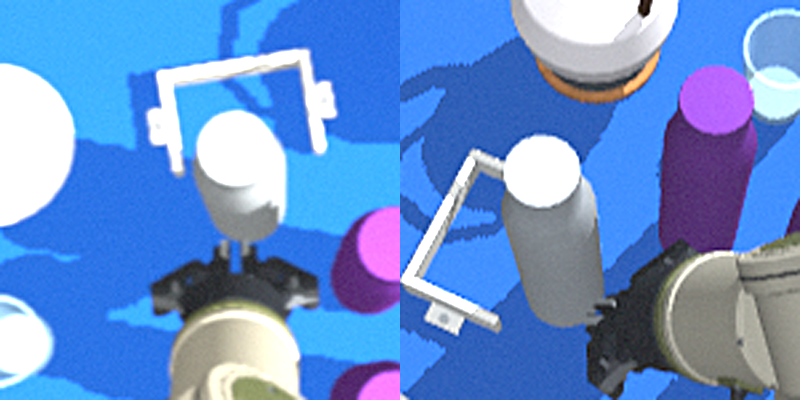

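>>> {"op": "move_arm", "data": {"claw": [0.1,0.1,0.1,0.1,0.1,0.1,0.1,0.1], "dp": [[0,0.0175,0.0095],[0,0.0175,0.0095],[0,0.0175,0.0095],[0,0.0175,0.0095],[0,0.0175,0.0095],[0,0.0175,0.0095],[0,0.0175,0.0095],[0,0.0175,0.0095]], "turn": [[0,0,0],[0,0,0],[0,0,0],[0,0,0],[0,0,0],[0,0,0],[0,0,0],[0,0,0]]}}

```text
clock: 11.48
position: [0.579, 0.0736, 0.0211]
ee_rot: [0.667, 0.702, 0.184, 0.164]
ft_force: [-2.3, 0.8, 1.1]
grip_width: 0.099
```

>>> {"op": "move_arm", "data": {"claw": [0.1,0.1,0.1,0.1,0.1,0.1], "dp": [[0,0.0175,0.0095],[0,0.0175,0.0095],[0,0.0175,0.0095],[0,0.0175,0.0095],[0,0.0175,0.0095],[0,0.0175,0.0095]], "turn": [[0,0,0],[0,0,0],[0,0,0],[0,0,0],[0,0,0],[0,0,0]]}}

```text
clock: 11.98
position: [0.6028, 0.075, 0.0212]
ee_rot: [0.667, 0.702, 0.185, 0.164]
ft_force: [-2.1, -0.1, -1.4]
grip_width: 0.097
```

```bash
python3 look.py pics/p5.png 150 80 150 90
```

```text
[ 0.298  0.326 -0.584  2.129  0.82   0.332  0.676] [0.6028 0.075  0.0212] [-2.1 -0.1 -1.4]
[[-0.055  0.877  0.477]
 [ 0.998  0.041  0.04 ]
 [ 0.015  0.479 -0.878]]
top [225, 185, 37, 50, 676] [245.2 208.7] cap xy [0.4977 0.0484]
side [190, 133, 21, 26, 457] [198.9 145.4] cap xy [0.641  0.0595]
```

View pics/p5.png

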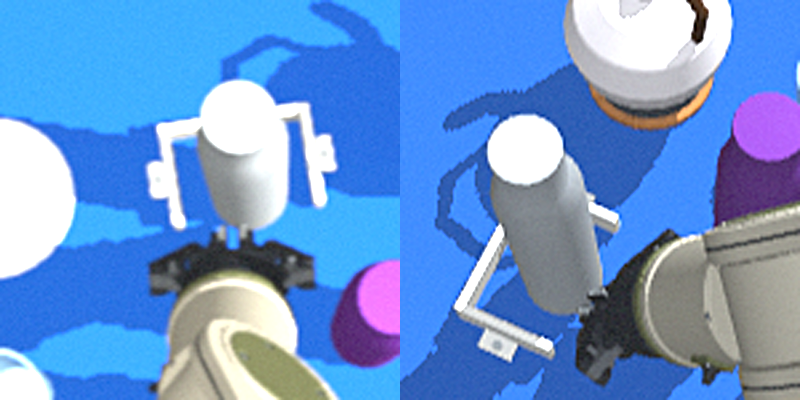

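The flask is inside the rail and upright, with about 17 mm left to the back wall. I'll creep in and watch the force.

>>> {"op": "move_arm", "data": {"claw": [0.1,0.1,0.1,0.1,0.1], "dp": [[0,0.011,0.006],[0,0.011,0.006],[0,0.011,0.006],[0,0.011,0.006],[0,0.011,0.006]], "turn": [[0,0,0],[0,0,0],[0,0,0],[0,0,0],[0,0,0]]}}

```text
clock: 12.5
position: [0.6152, 0.0757, 0.0213]
ee_rot: [0.667, 0.702, 0.185, 0.165]
ft_force: [-3.4, 0.1, 1.6]
grip_width: 0.097
```

>>> {"op": "move_arm", "data": {"claw": [0.1,0.1,0.1], "dp": [[0,0.006,0.0033],[0,0.006,0.0033],[0,0,0]], "turn": [[0,0,0],[0,0,0],[0,0,0]]}}

```text
clock: 12.75
position: [0.618, 0.0758, 0.0213]
ee_rot: [0.667, 0.702, 0.185, 0.165]
ft_force: [-1.6, -0.1, 0.9]
grip_width: 0.1
```

>>> {"op": "move_arm", "data": {"claw": [0.1,0.1,0.1], "dp": [[0,0.005,0.0027],[0,0.005,0.0027],[0,0,0]], "turn": [[0,0,0],[0,0,0],[0,0,0]]}}

```text
clock: 13.0
position: [0.6201, 0.0759, 0.0213]
ee_rot: [0.667, 0.702, 0.185, 0.165]
ft_force: [-1.1, 1.0, -0.7]
grip_width: 0.104
```

```bash
python3 look.py pics/p6.png 150 70 140 90
```

```text
[ 0.295  0.358 -0.581  2.087  0.822  0.348  0.689] [0.6201 0.0759 0.0213] [-1.1  1.  -0.7]
[[-0.055  0.877  0.478]
 [ 0.998  0.041  0.04 ]
 [ 0.015  0.479 -0.878]]
top [228, 120, 47, 38, 647] [255.2 132.8] cap xy [0.6272 0.0333]
top [225, 175, 50, 60, 950] [249.4 208.8] cap xy [0.4976 0.0413]
```

View pics/p6.png

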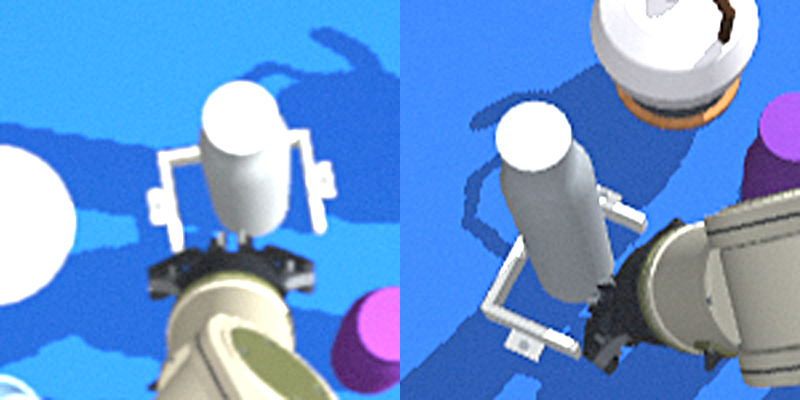

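>>> {"op": "move_arm", "data": {"claw": [0.1,0.1,0.1], "dp": [[0,0.005,0.0027],[0,0.005,0.0027],[0,0,0]], "turn": [[0,0,0],[0,0,0],[0,0,0]]}}

```text
clock: 13.35
position: [0.6225, 0.076, 0.0213]
ee_rot: [0.667, 0.702, 0.185, 0.165]
ft_force: [-2.8, 0.4, 0.2]
grip_width: 0.098
```

>>> {"op": "move_arm", "data": {"claw": [0.1,0.1], "dp": [[0,0.005,0.0027],[0,0,0]], "turn": [[0,0,0],[0,0,0]]}}

```text
clock: 13.52
position: [0.6236, 0.0761, 0.0213]
ee_rot: [0.667, 0.702, 0.185, 0.165]
ft_force: [-2.0, 0.2, 0.3]
grip_width: 0.101
```

>>> {"op": "move_arm", "data": {"claw": [0.1,0.1], "dp": [[0,0.005,0.0027],[0,0,0]], "turn": [[0,0,0],[0,0,0]]}}

```text
clock: 13.68
position: [0.6247, 0.0762, 0.0213]
ee_rot: [0.667, 0.702, 0.185, 0.165]
ft_force: [-2.5, 0.8, 0.7]
grip_width: 0.098
```

>>> {"op": "move_arm", "data": {"claw": [0.1,0.1], "dp": [[0,0.005,0.0027],[0,0,0]], "turn": [[0,0,0],[0,0,0]]}}

```text
clock: 13.85
position: [0.6259, 0.0762, 0.0213]
ee_rot: [0.667, 0.702, 0.185, 0.165]
ft_force: [-1.7, -0.5, 0.2]
grip_width: 0.096
```

```bash
python3 look.py pics/p7.png 150 70 140 90
```

```text
[ 0.294  0.369 -0.58   2.073  0.823  0.353  0.694] [0.6259 0.0762 0.0213] [-1.7 -0.5  0.2]
[[-0.055  0.877  0.478]
 [ 0.998  0.041  0.04 ]
 [ 0.015  0.479 -0.878]]
top [231, 120, 44, 38, 557] [257.5 133.1] cap xy [0.6267 0.0293]
top [225, 171, 50, 64, 1032] [250.7 207.9] cap xy [0.4991 0.0392]
```

View pics/p7.png

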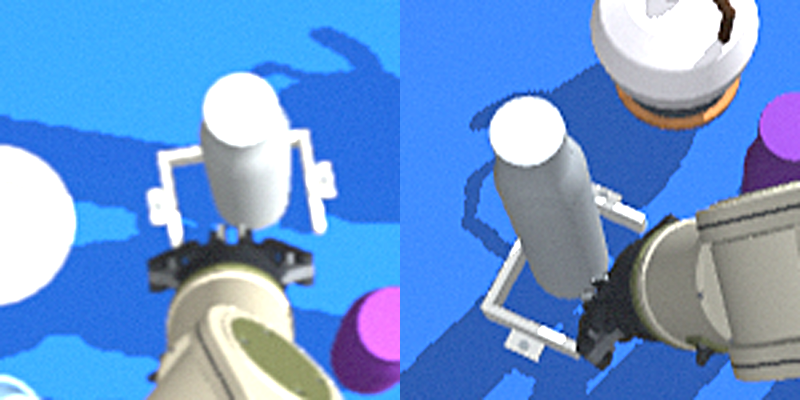

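Run:
```python
from h import *
print(ray("top",239.7,110.2,.255),ray("side",187.4,138.9,.255))
b=ray("side",140+173/2.667,90+298/2.667,0);print("base near",b)
# where would rail-touching flask's cap project
for x in(.6626,):
  print(proj("top",(.6626,.0684,.255)),proj("side",(.6626,.0684,.255)))
```

```text
[0.66641521 0.06027494 0.255     ] [0.66391763 0.06101494 0.255     ]
base near [0.64350764 0.08421194 0.        ]
[234.91798734 112.31278459] [185.33717444 142.6292078 ]
```

By the cap rays the flask is within about 1 mm of the back wall. I'll creep on until the force shows wall contact.

>>> {"op": "move_arm", "data": {"claw": [0.1,0.1], "dp": [[0,0.005,0.0027],[0,0,0]], "turn": [[0,0,0],[0,0,0]]}}

```text
clock: 14.12
position: [0.6269, 0.0763, 0.0213]
ee_rot: [0.667, 0.702, 0.185, 0.165]
ft_force: [-2.0, 0.7, 0.9]
grip_width: 0.101
```

>>> {"op": "move_arm", "data": {"claw": [0.1,0.1], "dp": [[0,0.005,0.0027],[0,0,0]], "turn": [[0,0,0],[0,0,0]]}}

```text
clock: 14.28
position: [0.6276, 0.0763, 0.0211]
ee_rot: [0.667, 0.703, 0.184, 0.164]
ft_force: [-7.5, 0.0, 5.7]
grip_width: 0.097
```

```bash
python3 look.py pics/p8.png 150 70 140 90
```

```text
[ 0.293  0.373 -0.58   2.068  0.823  0.356  0.696] [0.6276 0.0763 0.0211] [-7.5  0.   5.7]
[[-0.055  0.877  0.477]
 [ 0.998  0.041  0.039]
 [ 0.015  0.478 -0.878]]
top [231, 120, 44, 38, 540] [257.9 133.2] cap xy [0.6265 0.0286]
top [225, 170, 50, 65, 1068] [250.9 207.2] cap xy [0.5002 0.0389]
```

View pics/p8.png

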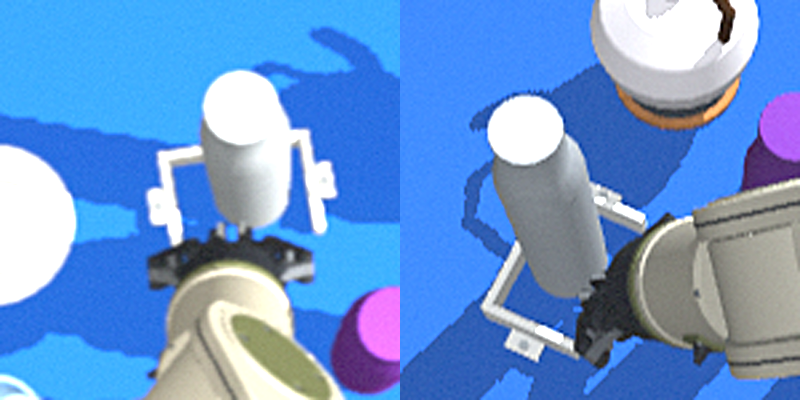

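Force rose to 7.5 N, which fits contact with the back wall. I'll retract along the approach line and check with a clear view.

>>> {"op": "move_arm", "data": {"claw": [0.1,0.1,0.1,0.1,0.1,0.1,0.1,0.1], "dp": [[0,-0.009,-0.0048],[0,-0.022,-0.012],[0,-0.044,-0.024],[0,-0.044,-0.024],[0,-0.044,-0.024],[0,-0.044,-0.024],[0,-0.022,-0.012],[0,0,0]], "turn": [[0,0,0],[0,0,0],[0,0,0],[0,0,0],[0,0,0],[0,0,0],[0,0,0],[0,0,0]]}}

```text
clock: 15.05
position: [0.5746, 0.0732, 0.0212]
ee_rot: [0.667, 0.703, 0.184, 0.165]
ft_force: [0.6, -0.6, -0.3]
grip_width: 0.103
```

```bash
python3 look.py pics/p9.png 150 70 140 90
python3 - <<'E'
import cv2
a=cv2.imread("pics/p9.png")
E
```

```text
[ 0.306  0.271 -0.593  2.196  0.812  0.309  0.66 ] [0.5746 0.0732 0.0212] [ 0.6 -0.6 -0.3]
[[-0.055  0.877  0.477]
 [ 0.998  0.042  0.039]
 [ 0.014  0.479 -0.878]]
top [231, 120, 44, 38, 552] [257.8 133.2] cap xy [0.6265 0.0288]
top [226, 201, 39, 34, 499] [246.7 216.7] cap xy [0.4843 0.0457]
```

View pics/p9.png

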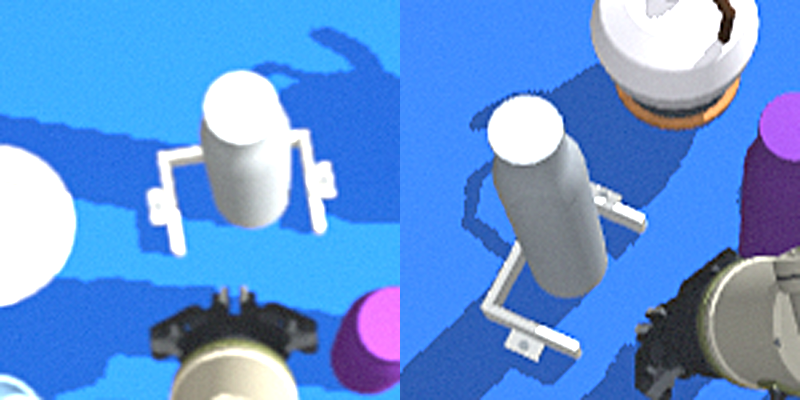

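Run:
```python
from h import *
t=np.ascontiguousarray(cams.camera("top")[:,:,::-1]);s=np.ascontiguousarray(cams.camera("side")[:,:,::-1])
a=cv2.resize(t[90:170,200:280],(400,400),interpolation=cv2.INTER_CUBIC)
b=cv2.resize(s[120:205,160:245],(400,400),interpolation=cv2.INTER_CUBIC)
cv2.imwrite("pics/z9.png",np.hstack([a,b]))
```

```text
(no output)
```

View pics/z9.png

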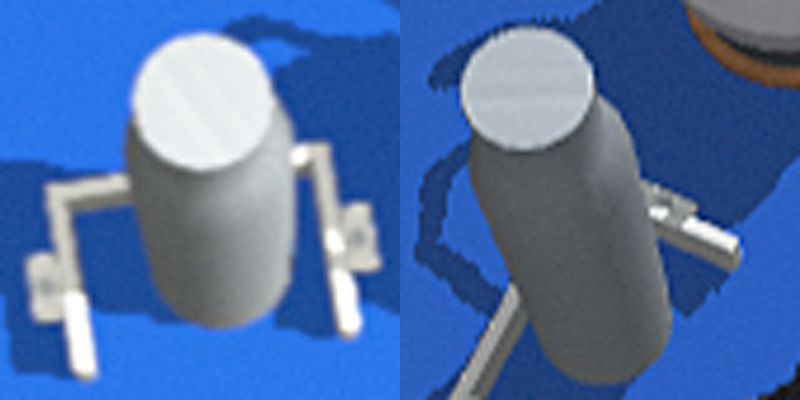

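Run:
```python
from h import *
y=np.radians(10.05);Rm=np.array([[np.cos(y),np.sin(y)],[-np.sin(y),np.cos(y)]]);O=np.array([.6626,.0684])
def base(n,u,v):
    p=ray(n,u,v,0)[:2]; c=cams.camera_info(n)["pose"][:2,3]; d=(p-c)/np.linalg.norm(p-c); return p+.032*d
for l,p in(("cap top",ray("top",240.1,110.1,.255)[:2]),("cap side",ray("side",186.8,138.4,.255)[:2]),("base top",base("top",243.6,155.2)),("base side",base("side",160+203/4.706-.4,120+384/4.706-.4)),
  ("initial base side",base("side",*(160+539.5/5-.5,140+533.5/5-.5)))):
    print(l,p.round(4),(Rm@(p-O)).round(4))
```

```text
cap top [0.6666 0.0596] [ 0.0024 -0.0094]
cap side [0.6653 0.0609] [ 0.0013 -0.0079]
base top [0.668  0.0649] [ 0.0047 -0.0044]
base side [0.6745 0.0679] [ 0.0117 -0.0026]
initial base side [0.4921 0.0595] [-0.1694  0.021 ]
```

The flask stands upright against the back wall: cap rays give rail-frame x of +1 to +2 mm and y of −8 to −9 mm. The gripper is clear of it, so I'll raise it straight up.

>>> {"op": "move_arm", "data": {"claw": [0.1,0.1,0.1,0.1,0.1,0.1,0.1,0.1], "dp": [[0,0.02,-0.068],[0,0.05,-0.13],[0,0.06,-0.136],[0,0.074,-0.136],[0,0.074,-0.136],[0,0.074,-0.136],[0,0.074,-0.136],[0,0.074,-0.136]], "turn": [[0,0,0],[0,0,0],[0,0,0],[0,0,0],[0,0,0],[0,0,0],[0,0,0],[0,0,0]]}}

```text
clock: 15.92
position: [0.5668, 0.0698, 0.2491]
ee_rot: [0.667, 0.703, 0.185, 0.165]
ft_force: [0.9, -0.3, 0.2]
grip_width: 0.102
```

>>> {"op": "move_arm", "data": {"claw": [0.1,0.1,0.1,0.1,0.1], "dp": [[0,0.06,-0.136],[0,0.06,-0.136],[0,0.06,-0.136],[0,0,0],[0,0,0]], "turn": [[0,0,0],[0,0,0],[0,0,0],[0,0,0],[0,0,0]]}}

```text
clock: 16.33
position: [0.5602, 0.068, 0.338]
ee_rot: [0.667, 0.702, 0.185, 0.166]
ft_force: [-0.2, 0.0, -0.6]
grip_width: 0.103
```

```bash
python3 st.py
python3 - <<'E'
from h import *
a=np.hstack([cams.camera(n)[:,:,::-1] for n in("top","side")]); cv2.imwrite("pics/end.png",cv2.resize(a,(800,300)))
E
```

```text
[ 0.655 -0.222 -0.758  1.859 -0.159  0.944  1.552] [0.5602 0.068  0.338 ] [-0.2  0.  -0.6]
[[-0.055  0.875  0.48 ]
 [ 0.998  0.041  0.039]
 [ 0.015  0.482 -0.876]]
```

View pics/end.png

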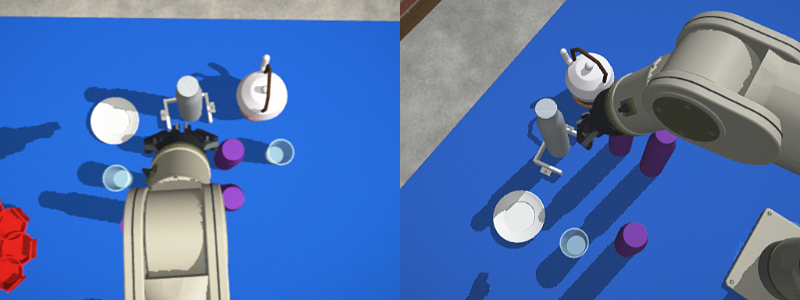

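Both pictures show the flask upright in the rail, the kettle, cups, saucer and purple flasks in their earlier places, and the arm raised and clear. Handing in.

```bash
python3 -c "
from workcell import manip
print(manip.hand_in())"
```

```text
the job is handed in; nothing more can be done
None
```

The steel flask is standing upright in the rail against its back wall, and I handed the job in at about 16 s of the 54 s. I pushed it with nearly shut, tilted fingertips, with contact about 26 mm above the table, and never gripped or lifted it.

**Seated:** The wrist force was about 2–3 N while the flask slid and rose to about 7.5 N at the end, which I took as contact with the wall. After the gripper backed off, the flask's cap measured 1–2 mm past the rail's origin towards the back wall and 8–9 mm right of the rail's midline. That is within the calibration error of touching.

**Bystanders and robot:** In the last pictures, judged by eye, the kettle, cups, saucer and purple look-alikes are where they began. The gripper ended at z = 0.34 m with no contact force.

**Checks that disagreed:**
- Ray estimates of the flask's base edge gave +5 and +12 mm instead of 1–2 mm. I judged these cruder than the cap measurement and did not use them.
- The final contact also showed about 6 N of upward force, which I put down to friction at the fingertips.
- One knuckle passed within a few millimetres of a purple flask on the way down. I moved the gripper 8 mm away, and no contact force showed.

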